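# Pack the stone goblets into the empty crate wells by feel

### The arm

A 6-joint arm with a two-finger parallel gripper is mounted at the origin on the work surface. World frame = base frame: x ahead of the robot, y to its left, z up, the work surface at z = 0. Lengths are in m, angles in rad, forces in N, time in s.
With the tool pointing down it reaches from about 0.275 to 0.825 m from the base axis. Payload 4.9 kg.
Tool frame: the origin (TCP) lies midway between the tips of the shut fingers; the grasp point (between the pads) lies 19 mm behind it; z points along the fingers, y is the line along which they close (so a half turn about z gives the same grasp; the last joint's range is limited). The gripper opens to 85 mm and grips with 20 to 120 N. Pads are 22 mm wide; open, the fingers measure 114 mm over their backs; the gripper's body (76 mm by 85 mm) begins 54 mm behind the grasp point. The pads swing forward as they close: fully open they stand 13 mm farther back than shut.
Start: joints at [1.153, 0.326, -0.193, 1.052, 0, 1.437], TCP at [0.154, 0.528, 0.199] pointing down, gripper open.
Joint ranges: [-2.65, 2.65], [-0.97, 1.79], [-1.3, 1.35], [-1.93, 2.1], [-1.47, 1.37], [-3.14, 3.14]. Speed limits (rad/s): [2.57, 2.57, 3.14, 3.14, 3.14, 3.14].

### API

Orientations are given as a 3x3 rotation matrix whose columns are the frame's x, y, z axes.
In Python, from plant import readout, viewer, job gives the robot as it stands.
- The arm moves only by the shell command python3 -m pendant 'ROWS'. ROWS is JSON, a list of rows, each an object with "linear": the shift along the tool's x, y, z in m, a list of three; "spin": the turn about the tool's z in rad; "gripper": the finger opening in m, from 0 to 0.0854. In form: [{"linear": [tx, ty, tz], "spin": spin, "gripper": gripper}, ...]. A call has 1 to 5 rows; each row shifts and turns the commanded pose from where the row before left it, along the tool's axes as they then stand; what a row does not reach is not made up. A row lasts 1/12 s, in which the tool goes at most 41.7 mm and 7.16 degrees, less where a joint would pass 70% of its speed; a pose out of reach is approached as far as the arm can. A call is refused whole if a number of a shift passes 0.0417 or a number of a turn 0.125, either way. A call with a gripper value outside its range is refused whole. The fingers move at their own pace and stop on an object; the grip force is fixed at half the most. Time passes only in rows, so rows that do not move let the fingers close. It gives the time, the measured TCP pose, the force, the opening and the grip force at its end, in the units of the state.
- readout.state(): the state, without advancing time (a new reading comes with each control period).
- viewer.camera(name): name is "scene" or "top"; returns the picture (400x640x3 uint8, blue, green, red); there is no depth.
- viewer.camera_info(name): a dict with "mtx" (3x3 intrinsics, pixels), "eye" and "attitude" of the camera in the world. Camera axes: x right, y up, looking along -z (the intrinsics and any distortion apply to the point x, -y, -z); pixel columns grow to the right and rows downward; lengths in m; the calibration is good to about 2 mm. A picture is of the moment at which its call begins. camera_info takes no time and is no camera call.
- job.close_job(): hands the job in; it is judged then, once.
The state is a dict: "t": time; "q": joint angles; "dq": joint speeds; "joint_efforts": joint torques, N m; "eef_pos": TCP position; "ee_rot": TCP orientation; "contact_force": force on the tool from outside, world axes, zero at the start; "ft_torque": the same for the moment, N m; "finger_gap": finger opening in m; "grip_force": force on a finger pad.
Only numpy, scipy, OpenCV 4.12 (cv2) and the standard library are available. Lean on these libraries where they do the work, as an engineer would, in place of code of your own. Each camera call takes 0.05 s, during which the arm holds its last target. There are 200 camera calls.

### The job

Pack the two stemmed stone goblets upright into the two empty wells of the flap-covered crate, one in each, standing on the well's floor, and let go. Four of the six wells are already full and all the flaps look alike, so feel for the empty ones by pushing lightly on the flaps with closed fingertips. The stone is brittle: grip a goblet with no more than 40 N per finger, never press or knock a goblet or the fingers on the crate with more than 20 N, do not tip a goblet over, and leave the other ware standing where it is.

Things in the scene. Friction and masses are not known exactly. Their poses are not given: they have to be found in the camera images.
- crate: Fixed wooden packing crate, 192 (x) x 278 (y) x 100 mm high, with six square wells 78 mm wide, closed by grey flaps. Origin: centre of its underside, on the counter. Well centres in its frame: x -43 or +43 mm, y -86, 0 or +86 mm; between them 8 mm full-height walls. Four wells, different each time, each hold a hidden short stone cup, 66 mm wide, 72 mm high; two are empty, which cannot be seen.
- flap (a point): On the crate's top (z 100 mm): middle of the free edge (-x edge) of the flap of the well at x -43, y 0; axes as the crate's. All flaps are alike: flush with the top, 3 mm thick, 74 mm long, hinged at their well's +x wall. Pushed, they swing down (under 1 N at the free edge, a few newtons near the hinge) and spring shut when left; open, one hangs along the +x wall, taking 3 mm of the width.
- floor (a point): Top of the sprung floor pad, centre of the well at x -43, y 0 (crate frame), z 20 mm; axes as the crate's. All wells have such a level pad; it sinks about 0.7 mm per newton, 12 mm at most. Over a full well a flap pushed near its free edge gives about 5 mm, then stops on the cup, which gives only some 0.7 mm per newton. Over an empty well it keeps sinking under a light push.
- goblet_a: Stone candle goblet, loose, upright, 150 mm high, 0.32 to 0.5 kg: foot 52 mm wide and 20 mm high, short narrow stem (30 mm wide at z 24 to 32 mm), then a straight cylindrical cup 58 mm wide from z 52 mm to the rim. Origin: centre of the foot's underside, z up along its axis.
- goblet_b: Like goblet_a but 140 mm high with a 54 mm wide cup. 0.32 to 0.5 kg. Origin: centre of the foot's underside, z up along its axis.
- tumbler_a: Bystander: straight stone cylinder without stem, 58 mm wide, 150 mm high, loose; same stone as a goblet. Origin: centre of its underside.
- tumbler_b: Bystander: straight stone cylinder without stem, 54 mm wide, 140 mm high, loose; same stone as a goblet. Origin: centre of its underside.
- jar: Bystander: squat lidded stone jar, 64 mm wide, 70 mm high with its 20 mm knob, loose. Origin: centre of its underside.
- vase: Bystander: bulbous stone bud vase, 64 mm wide at z 30 mm, 115 mm high, neck 28 mm wide, loose. Origin: centre of its underside.
Things that resemble listed ones, but are neither listed nor needed, are in the scene too. Leave any red look-alike of the goblet_a alone.

How it is judged:
At the end, for the whole second after the job is handed in: Both goblets stand in wells of the crate: each foot less than 35 mm above the crate's underside and within the crate's outline (|x| < 90 mm, |y| < 135 mm in its frame), tilted less than 0.15 rad (about 8.5 degrees), released and at rest (slower than 20 mm/s) (z of each of goblet_a, goblet_b in the frame of crate below 0.035 m and x of goblet_a in the frame of crate between -0.09 and 0.09 m and y of goblet_a in the frame of crate between -0.135 and 0.135 m and angle between each of goblet_a, goblet_b's own z axis and vertical below 0.15 rad and linear speed of each of goblet_a, goblet_b below 0.02 m/s and x of goblet_b in the frame of crate between -0.09 and 0.09 m and y of goblet_b in the frame of crate between -0.135 and 0.135 m); the robot touches nothing.
It fails at once if a goblet is gripped harder than 40 N per finger (80 N over both fingers) (contact force between the fingers and goblet_a above 80 N or contact force between the fingers and goblet_b above 80 N).
It fails at once if a goblet is pressed or knocked on the crate, its flaps or floor with more than 20 N (contact force between any of goblet_a, goblet_b and crate above 20 N).
It fails at once if the fingers press on the crate or its flaps with more than 20 N (contact force between the fingers and crate above 20 N).
It fails at once if a goblet is tipped over (more than 35 degrees) (angle between any of goblet_a, goblet_b's own z axis and vertical above 0.6 rad).
It fails at once if another piece of ware is shifted by more than 30 mm or tipped (distance of any of tumbler_a, tumbler_b, jar, vase from where it was at the start of the episode above 0.03 m or angle between any of tumbler_a, tumbler_b, jar, vase's own z axis and vertical above 0.3 rad).
It also fails if it takes over 72 s, if anything falls off the work surface, if the arm or the gripper's body presses on something with over 40 N, if the wrist force passes 120 N, or if a joint passes its speed limit or range.

## Working session

There is one attempt and no reset: what is moved stays moved. The work goes in short steps, Python scripts to look and compute and a shell command to move; the robot and the scene stay as the last step left them, time stands still between calls to the robot, and variables do not carry over. Pictures are saved under pics/ and viewed, at most 10 in all, crops included, and the job is handed in when it is done.

```bash
ls; mkdir -p pics; python3 - <<'E'
from plant import readout, viewer
import cv2, numpy as np
np.set_printoptions(precision=4,suppress=True)
for n in("scene","top"):
    cv2.imwrite(f"pics/{n}0.png",viewer.camera(n)); i=viewer.camera_info(n); print(n,{k:np.array(v).tolist() if not isinstance(v,(str,)) else v for k,v in i.items()})
s=readout.state(); print(s["t"],s["eef_pos"],np.array(s["ee_rot"]),s["contact_force"],s["finger_gap"])
E
```

```text
pics
scene {'mtx': [[451.07808916149963, 0.0, 319.2999170806824], [0.0, 451.07808916149963, 195.37476845921267], [0.0, 0.0, 1.0]], 'eye': [1.256437836704191, 0.20982459414488064, 0.7906260589824503], 'attitude': [[-0.35130585692991306, -0.5849267039120827, 0.7310574163068772], [0.936188408086566, -0.22916704630546808, 0.2665215365631251], [0.011638704871301569, 0.778038055584799, 0.6281093253652144]]}
top {'mtx': [[439.0434761532286, 0.0, 314.0323495967804], [0.0, 439.0434761532286, 196.81991836001484], [0.0, 0.0, 1.0]], 'eye': [0.4117780279355968, -0.06972029848413978, 0.8959520172739422], 'attitude': [[-0.0036588726410746635, 0.999406803615702, -0.03424402922616225], [-0.999873657795572, -0.0041860073321326186, -0.015334464096237387], [-0.01546871350500283, 0.034183595908874057, 0.9992958524247155]]}
0.1 [0.1538 0.5275 0.1987] [[-0.96    0.28   -0.0006]
 [ 0.28    0.96   -0.0014]
 [ 0.0002 -0.0015 -1.    ]] [ 0.4804 -0.2832 -0.7659] 0.08541985997336256
```

View pics/scene0.png

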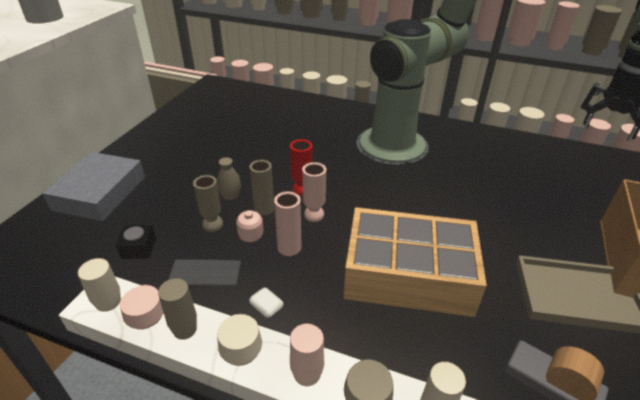

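View pics/top0.png

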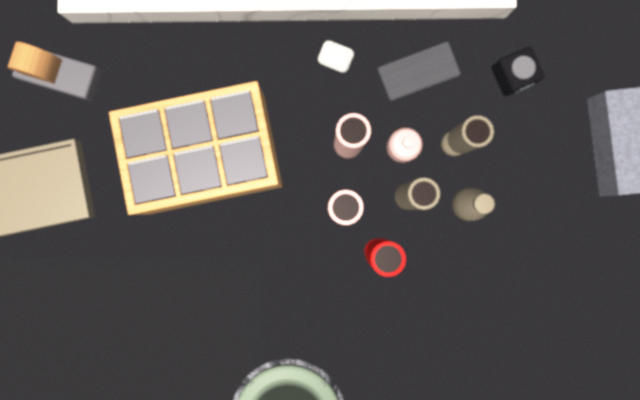

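The scene view shows two stemmed goblets: a pink one (rim at 314,170, foot at 314,214) and an olive one (rim at 206,182, foot at 212,224). In the top view their rims are at about (346,207) and (478,130). The crate is centred at about (196,150) in the top view, and the tumblers are at (353,130) and (424,193).

```bash
cat > h.py <<'E'
import numpy as np, cv2
from plant import readout, viewer
np.set_printoptions(precision=4,suppress=True)
def ray(n,uv):
    i=viewer.camera_info(n);K=np.array(i["mtx"]);R=np.array(i["attitude"])
    p=np.linalg.inv(K)@np.array([uv[0],uv[1],1.]); return np.array(i["eye"]),R@np.array([p[0],-p[1],-p[2]])
def onz(n,uv,z):
    e,d=ray(n,uv); return e+d*(z-e[2])/d[2]
def proj(n,X):
    i=viewer.camera_info(n);K=np.array(i["mtx"]);R=np.array(i["attitude"])
    c=R.T@(np.array(X)-np.array(i["eye"])); p=K@np.array([c[0],-c[1],-c[2]]); return p[:2]/p[2]
E
python3 - <<'E'
from h import *
t=cv2.imread("pics/top0.png"); s=cv2.imread("pics/scene0.png")
hsv=cv2.cvtColor(t,cv2.COLOR_BGR2HSV)
# flaps
roi=np.zeros(t.shape[:2],np.uint8); roi[80:216,105:285]=255
m=((hsv[...,1]<70)&(hsv[...,2]>75)).astype(np.uint8)*255&roi
m=cv2.morphologyEx(m,cv2.MORPH_OPEN,np.ones((3,3)))
n,l,st,c=cv2.connectedComponentsWithStats(m)
fl=[]
for k in range(1,n):
    if st[k,4]>500:
        fl.append(onz("top",c[k],.1)); print("flap",c[k],st[k,4],fl[-1])
# rims: interior dark disc + wall -> bright contour ellipse
g=cv2.cvtColor(t,cv2.COLOR_BGR2GRAY)
for nm,(u,v) in dict(pinkG=(346,207),olG=(478,130),pinkT=(353,130),olT=(424,193)).items():
    r=26;cr=cv2.resize(t[v-r:v+r,u-r:u+r],None,fx=5,fy=5,interpolation=cv2.INTER_CUBIC)
    cv2.imwrite(f"/tmp/{nm}.png",cr)
a=np.hstack([cv2.imread(f"/tmp/{k}.png") for k in("pinkG","olG","pinkT")])
b=cv2.resize(t[75:220,100:290],None,fx=2,fy=2,interpolation=cv2.INTER_CUBIC)
d=cv2.resize(s[150:240,180:330],None,fx=2.6,fy=2.6,interpolation=cv2.INTER_CUBIC)
out=np.zeros((560,800,3),np.uint8); out[:260,:780]=a; out[265:265+b.shape[0],:b.shape[1]]=b; out[265:265+d.shape[0],400:400+d.shape[1]]=d
cv2.imwrite("pics/crop1.png",out)
E
```

```text
flap [233.6352 113.592 ] 1760 [0.5922 0.0892 0.1   ]
flap [187.8625 123.3009] 1738 [0.5748 0.1733 0.1   ]
flap [142.0761 132.9001] 1722 [0.5577 0.2575 0.1   ]
flap [242.8372 159.5241] 1763 [0.5077 0.0721 0.1   ]
flap [196.8967 169.1974] 1753 [0.4904 0.1562 0.1   ]
flap [150.8988 178.6268] 1739 [0.4736 0.2405 0.1   ]
```

View pics/crop1.png

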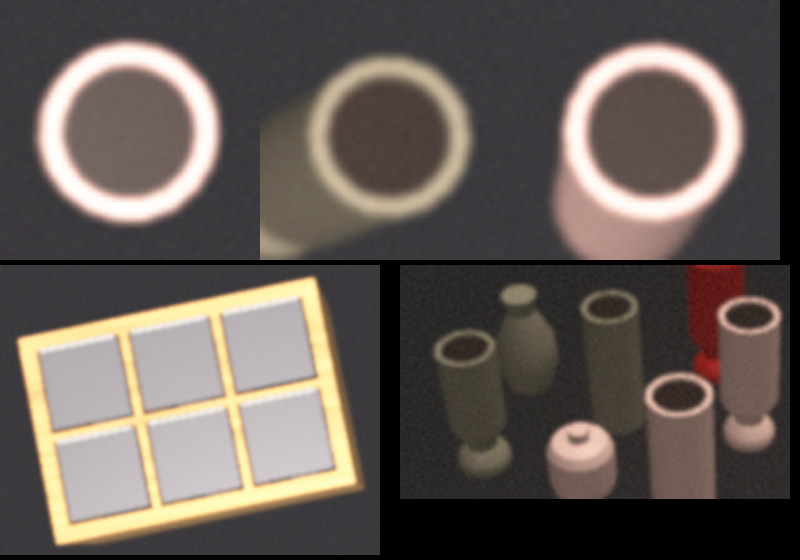

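The pink goblet's rim is about 36 px across, which matches 58 mm, so it is goblet_a. The olive one, about 32 px, is goblet_b. The bright hinge strips are on the upper (world +x) edges of the flaps, so the crate's x axis runs along world +x with a yaw of about 11.4°.

```bash
python3 - <<'E'
from h import *
for nm,tp,z,sc in (("a",(345.3,206.9),.15,(314.2,169.6)),("b",(477.2,130.4),.14,(205,182.3)),("tumA",(352.6,130),.15,None)):
    X=onz("top",tp,z); print(nm,X)
    if sc:
        e1,d1=ray("top",tp);e2,d2=ray("scene",sc)
        A=np.c_[d1,-d2]; s=np.linalg.lstsq(A,e2-e1,rcond=None)[0]
        print("  tri",e1+d1*s[0],e2+d2*s[1],"scene exp",proj("scene",X),sc)
a=np.radians(11.4);cx=np.array([np.cos(a),np.sin(a)]);cy=np.array([-cx[1],cx[0]]);C=np.array([.5327,.1648])-.002*cx
print(C)
for x in(-.043,.043):
    for y in(-.086,0,.086): print(x,y,C+x*cx+y*cy,"feel pt",C+(x-.027)*cx+y*cy)
# check against outer corners of crate top in both views
for x in(-.096,.096):
    for y in(-.139,.139): p=np.r_[C+x*cx+y*cy,.1]; print("corner",proj("top",p),proj("scene",p))
E
```

```text
a [ 0.42   -0.1113  0.15  ]
  tri [ 0.42   -0.1114  0.1482] [ 0.4194 -0.1096  0.1481] scene exp [313.4639 168.9494] (314.2, 169.6)
b [ 0.5509 -0.3396  0.14  ]
  tri [ 0.551  -0.3397  0.1395] [ 0.5501 -0.3372  0.1384] scene exp [203.86   181.7495] (205, 182.3)
tumA [ 0.5512 -0.1245  0.15  ]
[0.5307 0.1644]
-0.043 -0.086 [0.5056 0.0716] feel pt [0.4791 0.0663]
-0.043 0 [0.4886 0.1559] feel pt [0.4621 0.1506]
-0.043 0.086 [0.4716 0.2402] feel pt [0.4451 0.2349]
0.043 -0.086 [0.5899 0.0886] feel pt [0.5634 0.0833]
0.043 0 [0.5729 0.1729] feel pt [0.5464 0.1676]
0.043 0.086 [0.5559 0.2572] feel pt [0.5294 0.2519]
corner [277.3197 183.2042] [354.1778 207.1731]
corner [128.1255 213.981 ] [474.9862 220.7657]
corner [256.5802  80.874 ] [344.7662 267.3877]
corner [108.7429 111.6741] [485.3626 285.4508]
```

```bash
cat > to.py <<'E'
import sys
from h import *
s=readout.state(); R=np.array(s["ee_rot"]); p=np.array(s["eef_pos"])
t=np.array([float(v) for v in sys.argv[1:4]])
ang=np.degrees(np.arctan2(R[1,1],R[0,1]))
print("t",round(s["t"],2),"p",p,"yang",round(ang,1),"tilt",R[:,2],"F",np.array(s["contact_force"]),"gap",round(s["finger_gap"],4),"grip",s["grip_force"],"q",np.array(s["q"]))
d=R.T@(t-p); print("tool delta",d,"rows",np.linalg.norm(d)/.0417)
E
python3 -m pendant '[{"linear":[0,0,0],"spin":-0.12,"gripper":0},{"linear":[0,0,0],"spin":-0.12,"gripper":0},{"linear":[0,0,0],"spin":-0.12,"gripper":0},{"linear":[0,0,0],"spin":-0.12,"gripper":0}]'
python3 -m pendant '[{"linear":[-0.022,-0.033,0],"spin":0,"gripper":0},{"linear":[-0.022,-0.033,0],"spin":0,"gripper":0},{"linear":[-0.022,-0.033,0],"spin":0,"gripper":0},{"linear":[-0.022,-0.033,0],"spin":0,"gripper":0},{"linear":[-0.022,-0.033,0],"spin":0,"gripper":0}]'
python3 -m pendant '[{"linear":[-0.022,-0.033,0],"spin":0,"gripper":0},{"linear":[-0.022,-0.033,0],"spin":0,"gripper":0},{"linear":[-0.022,-0.033,0],"spin":0,"gripper":0},{"linear":[-0.022,-0.033,0],"spin":0,"gripper":0},{"linear":[0,0,0],"spin":0,"gripper":0}]'
python3 to.py .45 .2358 .115
```

```text
t: 0.43
eef_pos: [0.1538, 0.5276, 0.1989]
ee_rot: [[-0.98, -0.201, -0.0], [-0.201, 0.98, -0.001], [0.001, -0.001, -1.0]]
contact_force: [-0.2, -0.2, -0.0]
finger_gap: 0.0385
grip_force: 0.0
t: 0.85
eef_pos: [0.2946, 0.3861, 0.1991]
ee_rot: [[-0.981, -0.196, -0.0], [-0.196, 0.981, -0.0], [0.0, -0.0, -1.0]]
contact_force: [0.5, 1.1, -0.3]
finger_gap: 0.0001
grip_force: 0.0
t: 1.27
eef_pos: [0.4107, 0.2709, 0.1992]
ee_rot: [[-0.982, -0.187, 0.002], [-0.187, 0.982, -0.002], [-0.002, -0.002, -1.0]]
contact_force: [-0.2, 0.7, 0.2]
finger_gap: -0.0
grip_force: 0.0
t 1.27 p [0.4107 0.2709 0.1992] yang 100.8 tilt [ 0.0025 -0.002  -1.    ] F [-0.1758  0.7328  0.2067] gap -0.0 grip 0.0 q [ 0.4348  0.2184 -0.3403  1.0107 -0.0029  0.2468]
tool delta [-0.0319 -0.0416  0.0844] rows 2.381676017988531
```

```bash
python3 -m pendant '[{"linear":[-0.016,-0.021,0.02],"spin":0,"gripper":0},{"linear":[-0.016,-0.021,0.02],"spin":0,"gripper":0},{"linear":[0,0,0.024],"spin":0,"gripper":0},{"linear":[0,0,0.02],"spin":0,"gripper":0},{"linear":[0,0,0],"spin":0,"gripper":0}]' >/dev/null; python3 to.py .45 .2358 .092
python3 -m pendant '[{"linear":[0,0,0.004],"spin":0,"gripper":0},{"linear":[0,0,0.004],"spin":0,"gripper":0},{"linear":[0,0,0.003],"spin":0,"gripper":0},{"linear":[0,0,0],"spin":0,"gripper":0}]' | grep -E "pos|force"
python3 -m pendant '[{"linear":[0,0,0.003],"spin":0,"gripper":0},{"linear":[0,0,0.003],"spin":0,"gripper":0},{"linear":[0,0,0],"spin":0,"gripper":0},{"linear":[0,0,0],"spin":0,"gripper":0}]'| grep -E "pos|force"
```

```text
t 1.68 p [0.4425 0.239  0.1114] yang 101.2 tilt [-0.0072 -0.0024 -1.    ] F [-0.9556  0.3407 -0.7971] gap -0.0002 grip 0.0 q [ 0.3482  0.3267 -0.4362  0.8155  0.0002  0.153 ]
tool delta [-0.0069 -0.0046  0.0194] rows 0.5054868110821014
eef_pos: [0.4458, 0.2408, 0.1048]
contact_force: [-0.2, 0.0, -0.4]
grip_force: 0.0
eef_pos: [0.4456, 0.2404, 0.0984]
contact_force: [0.1, -0.4, 0.8]
grip_force: 0.0
```

```bash
python3 -m pendant '[{"linear":[-0.003,-0.004,0.002],"spin":0,"gripper":0},{"linear":[0,0,0.003],"spin":0,"gripper":0},{"linear":[0,0,0.003],"spin":0,"gripper":0},{"linear":[0,0,0],"spin":0,"gripper":0},{"linear":[0,0,0],"spin":0,"gripper":0}]' | grep -E "pos|force"
python3 to.py .4670 .1515 .11
```

```text
eef_pos: [0.4491, 0.2368, 0.09]
contact_force: [0.4, -0.8, -0.4]
grip_force: 0.0
t 2.77 p [0.4491 0.2368 0.09  ] yang 101.2 tilt [-0.0008 -0.0003 -1.    ] F [ 0.4293 -0.7636 -0.3869] gap -0.0002 grip 0.0 q [ 0.3398  0.3546 -0.4586  0.7584  0.      0.1438]
tool delta [-0.0009 -0.0872 -0.02  ] rows 2.1453894557675386
```

```bash
python3 -m pendant '[{"linear":[0,0,0.003],"spin":0,"gripper":0},{"linear":[0,0,0.003],"spin":0,"gripper":0},{"linear":[0,0,0.003],"spin":0,"gripper":0},{"linear":[0,0,0],"spin":0,"gripper":0},{"linear":[0,0,0],"spin":0,"gripper":0}]' | grep -E "pos|contact"
echo up/next; python3 -m pendant '[{"linear":[0,0,-0.02],"spin":0,"gripper":0},{"linear":[0,0,-0.016],"spin":0,"gripper":0},{"linear":[0,-0.029,0],"spin":0,"gripper":0},{"linear":[0,-0.029,0],"spin":0,"gripper":0},{"linear":[0,-0.029,0],"spin":0,"gripper":0}]' | grep -E "pos|contact"
python3 -m pendant '[{"linear":[0,0,0.004],"spin":0,"gripper":0},{"linear":[0,0,0.006],"spin":0,"gripper":0},{"linear":[0,0,0.004],"spin":0,"gripper":0},{"linear":[0,0,0.004],"spin":0,"gripper":0},{"linear":[0,0,0],"spin":0,"gripper":0}]' | grep -E "pos|contact"
python3 -m pendant '[{"linear":[0,0,0.003],"spin":0,"gripper":0},{"linear":[0,0,0.003],"spin":0,"gripper":0},{"linear":[0,0,0],"spin":0,"gripper":0},{"linear":[0,0,0],"spin":0,"gripper":0}]' | grep -E "pos|contact"
python3 to.py .467 .1515 .09
```

```text
eef_pos: [0.4491, 0.2369, 0.0811]
contact_force: [-0.3, -0.3, -0.7]
up/next
eef_pos: [0.4668, 0.1512, 0.118]
contact_force: [0.2, -0.6, 0.3]
eef_pos: [0.4653, 0.1524, 0.0983]
contact_force: [1.3, 0.1, 0.5]
eef_pos: [0.4662, 0.1519, 0.0932]
contact_force: [0.6, 0.2, -0.8]
t 4.35 p [0.4662 0.1519 0.0932] yang 101.3 tilt [-0.0004 -0.0001 -1.    ] F [ 0.6391  0.1806 -0.8383] gap -0.0002 grip 0.0 q [ 0.1644  0.3216 -0.4991  0.7504  0.     -0.0323]
tool delta [-0.0007 -0.0006  0.0032] rows 0.08031692150433846
```

```bash
python3 -m pendant '[{"linear":[0,0,0.002],"spin":0,"gripper":0},{"linear":[0,0,0.002],"spin":0,"gripper":0},{"linear":[0,0,0],"spin":0,"gripper":0},{"linear":[0,0,0],"spin":0,"gripper":0}]' | grep -E "pos|contact"
python3 -m pendant '[{"linear":[0,0,0.002],"spin":0,"gripper":0},{"linear":[0,0,0],"spin":0,"gripper":0},{"linear":[0,0,0],"spin":0,"gripper":0}]' | grep -E "pos|contact"
```

```text
eef_pos: [0.4663, 0.1517, 0.0893]
contact_force: [0.2, 0.2, 0.3]
eef_pos: [0.4663, 0.1517, 0.0873]
contact_force: [-0.0, -0.7, -0.2]
```

```bash
python3 -m pendant '[{"linear":[0,0,0.003],"spin":0,"gripper":0},{"linear":[0,0,0.002],"spin":0,"gripper":0},{"linear":[0,0,0],"spin":0,"gripper":0},{"linear":[0,0,0],"spin":0,"gripper":0}]' | grep -E "pos|contact"
python3 to.py .4840 .0672 .118
python3 -c "
from h import *
cv2.imwrite('pics/s2.png',cv2.resize(viewer.camera('scene')[170:340,320:520],None,fx=3,fy=3))"
```

```text
eef_pos: [0.4661, 0.1517, 0.0822]
contact_force: [-0.7, 0.2, -0.4]
t 5.27 p [0.4661 0.1517 0.0822] yang 101.2 tilt [-0.0005 -0.0001 -1.    ] F [-0.6796  0.21   -0.3797] gap 0.0005 grip 0.0 q [ 0.1638  0.3355 -0.5127  0.7231  0.     -0.0324]
tool delta [-0.0011 -0.0863 -0.0358] rows 2.241588538861826
```

View pics/s2.png

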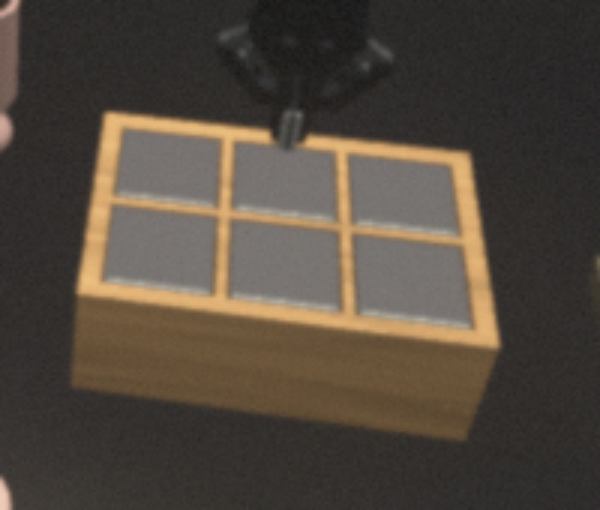

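The tip shows at about px (416,218), near the back wall of the well, and no flap is clearly open. I'll check that against the projected TCP.

```bash
python3 -c "
from h import *
p=readout.state()['eef_pos']
print('tcp',(proj('scene',p)-[320,170])*3)
for z in(.1,.12): print(z,(proj('scene',[p[0],p[1],z])-[320,170])*3)
a=np.radians(11.4);cx=np.array([np.cos(a),np.sin(a)]);cy=np.array([-cx[1],cx[0]]);C=np.array([.5307,.1644])
for x in(-.082,-.004,): print('well corner',x,(proj('scene',np.r_[C+x*cx+.039*cy,.1])-[320,170])*3,(proj('scene',np.r_[C+x*cx-.039*cy,.1])-[320,170])*3)
t=viewer.camera('top');cv2.imwrite('pics/t2.png',cv2.resize(t[75:235,100:300],None,fx=3,fy=3))
print('top tcp',(proj('top',p)-[100,75])*3)
"
```

```text
tcp [278.0567 174.6682]
0.1 [281.3668 157.559 ]
0.12 [285.1877 137.8091]
well corner -0.082 [332.5615 149.266 ] [229.8456 137.6055]
well corner -0.004 [335.9095 220.7472] [226.8992 207.7142]
top tcp [305.7548 324.1122]
```

View pics/t2.png

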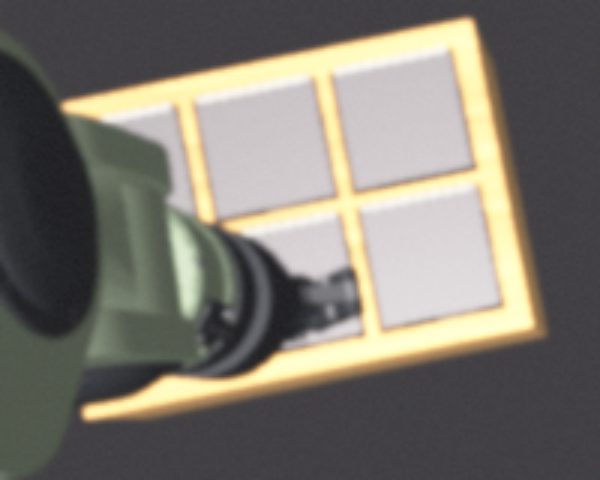

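```bash
python3 -c "
from h import *
a=cv2.imread('pics/scene0.png').astype(int).mean(2); b=viewer.camera('scene').astype(int).mean(2)
print('rows 206-236, cols 404-426 step2, now-before')
for r in range(206,236): print(r,(b-a)[r,404:428:2].astype(int))
"
```

```text
rows 206-236, cols 404-426 step2, now-before
206 [  0   2   1  -6 -12   0  11  10  -4  -4  -9  -7]
207 [  2   3  -3  -5 -13  10  41  29  22  -9  -3  -2]
208 [-1  0 -3 -1 -9 21 37 42 45 -7 -1  2]
209 [ -2   3   2  -9  -2  18  30  27  31 -10   0  -4]
210 [-3  5  4 -6 -5 25 20 21 18 -6 -1  0]
211 [ -1  -1  -3 -15  -3  26  22  29  15 -16   1   6]
212 [  0   2  -4 -14 -11  24  13  30   3  -9  -3   2]
213 [ -3   0  -5 -41 -48 -12 -14  13   1  -8  -4   3]
214 [  -3    0   -7  -85 -105  -60  -59  -34  -54  -24   -3   -1]
215 [   1   -2   -5  -82 -121  -93 -110  -90 -110  -39   -1    2]
216 [  -3    0    0  -54 -112 -102 -120 -104 -119  -39    1    0]
217 [  -1    1   -3  -23  -77  -92 -110  -92  -85  -14    0    1]
218 [  0   0   0  -6 -37 -65 -81 -61 -44  -8   0   3]
219 [  1  -1   0  -1 -19 -32 -38 -19  -8   0   1   1]
220 [ -4   0  -2   0  -2 -11 -17  -7   0  -1  -7   0]
221 [-4 -4 -2 -1  0 -1 -2  0 -3  0  1  0]
222 [ 1 -2  0  1 -2  0  2  2 -1  0  1 -1]
223 [-2  0  2  0 -1 -2  0  0 -7  2 -2  5]
224 [-2  2  0  2 -1  0  0 -3 -1 -1  0  1]
225 [ 1  0  2  3  3  1 -3  0  0  1  3  2]
226 [ 1  1  3 -2  0 -5 -2 -1 -2  0 -2 -1]
227 [ 0  1  1  3  0  0  0 -3 -2 -2 -1 -3]
228 [ 3 -1  0  0  0 -1 -3  0 -1  0  0  1]
229 [-1 -1  1  0 -2  1 -1 -2 -4  0 -1  0]
230 [ 1 -2 -3 -1 -1  3  0  1  3 -1  2 -4]
231 [ 3  3 -6  0 -1 -3 -2  1  3 -2  3  0]
232 [-3 -3  2 -2 -1 -2 -1 -1 -1  5  0  3]
233 [-4  3  0 -3  4  0 -1 -3  0  0 -2 -2]
234 [-3 -2  4 -1  0 -1 -4  0  4  0  0 -2]
235 [ 0 -1  0 -4  0  3  1  0  0 -6  0 -4]
```

```bash
for i in 1; do python3 -m pendant '[{"linear":[0,0,0.003],"spin":0,"gripper":0},{"linear":[0,0,0.003],"spin":0,"gripper":0},{"linear":[0,0,0],"spin":0,"gripper":0},{"linear":[0,0,0],"spin":0,"gripper":0}]' | grep -E "pos|contact"; done
python3 -m pendant '[{"linear":[0,0,0.003],"spin":0,"gripper":0},{"linear":[0,0,0],"spin":0,"gripper":0},{"linear":[0,0,0],"spin":0,"gripper":0},{"linear":[0,0,0],"spin":0,"gripper":0}]' | grep -E "pos|contact"
cat > diff.py <<'E'
from h import *
a=cv2.imread('pics/scene0.png').astype(int).mean(2); b=viewer.camera('scene').astype(int).mean(2)
p=readout.state()['eef_pos']; u,v=proj('scene',p); print('tcp px',u,v,p); u=int(u);v=int(v)
d=b-a
for r in range(v-20,v+12): print(r,d[r,u-16:u+18:3].astype(int))
E
python3 diff.py
```

```text
eef_pos: [0.466, 0.1516, 0.0761]
contact_force: [-0.3, 0.1, 0.2]
eef_pos: [0.4663, 0.1517, 0.0734]
contact_force: [-0.3, -0.4, 0.3]
tcp px 412.1356516243265 231.0648973905388 [0.4664 0.1517 0.0734]
211 [ -3   1   0  -1  -3 -10  38  39  19 -11   3   2]
212 [  0   1   0  -3  -4 -17  28  18   7  -7  -1  -3]
213 [  0   0   0  -2  -7 -63 -12  -3  -4  -2   2  -3]
214 [   1    0    2   -1  -15 -117  -57  -50  -59   -4    0    0]
215 [   0    2   -1    1  -16 -134  -91  -98 -110  -11    2   -2]
216 [  -1    0    1    0  -19 -133 -102 -105 -124  -10    2   -4]
217 [  -2   -1   -1    1  -22 -116  -95  -98 -124   -4    0   -2]
218 [  -2    0   -3    2  -11  -82  -63  -73 -108   -2    2    0]
219 [  1  -3   2  -1  -5 -52 -43 -47 -73  -1   3   1]
220 [  2   1   2   0  -2 -28 -48 -33 -37   0   2   0]
221 [  1   0   0   0   0 -11 -47 -24 -14   0  -1  -1]
222 [  1  -1   0   1  -2  -3 -41 -23  -4   3   0   0]
223 [  0   0   1   2   0   0 -20 -10  -3   3   4   0]
224 [-1  0  0  0  0 -1 -4 -1 -1  0  1 -2]
225 [ 3 -3 -1  0  1  2  0 -2 -1 -2  1  0]
226 [ 3  4  0  0  1  1 -5  0 -2 -3 -3  1]
227 [ 0  0 -3  2 -1  0  2 -2  0  1 -3  4]
228 [ 0 -1  0  1  0 -3  1  0 -3  2  1  2]
229 [ 2  2 -1 -3 -1  3 -2  0 -2 -7  1 -1]
230 [ 0  0  0 -2 -2 -1  0  1  3  1  1 -2]
231 [ 0 -1 -3  0 -4  1 -1 -3  3 -4 -1  4]
232 [ 1  1  0  0  3  0  0  2  0  2  3 -1]
233 [ 1 -1  1  0 -2  1 -3 -3  0 -3 -1  0]
234 [ 2  2  0  0  2  2 -3 -1  1  0 -1 -1]
235 [ 0  0  0  2  2  0  0 -3 -4  2 -1  0]
236 [-2  0 -1  1  1 -4 -1  0 -1  0  0  2]
237 [ 0  0  0  3  0 -2  4  0  0  3  0 -1]
238 [ 2  0 -4  1 -2  2 -2 -2 -2 -1  0  2]
239 [-2 -2  1 -3 -2  2 -1  0  0  0  0 -1]
240 [ 0  1 -2 -1 -1  0 -1  0  0  2  2 -2]
241 [ 1  2 -2  0  1  1 -1  0 -1  0 -4  0]
242 [ 1  2  0 -1 -2 -1  1 -2  0  0 -1  0]
```

```bash
for r in 1; do python3 -m pendant '[{"linear":[0,0,0.003],"spin":0,"gripper":0},{"linear":[0,0,0],"spin":0,"gripper":0},{"linear":[0,0,0],"spin":0,"gripper":0}]' | grep -E "pos|contact"; python3 -m pendant '[{"linear":[0,0,0.003],"spin":0,"gripper":0},{"linear":[0,0,0],"spin":0,"gripper":0},{"linear":[0,0,0],"spin":0,"gripper":0}]' | grep -E "pos|contact"; done;  python3 diff.py | sed -n 1,28p
```

```text
eef_pos: [0.4662, 0.1517, 0.0702]
contact_force: [0.5, 0.3, 0.2]
eef_pos: [0.4662, 0.1517, 0.0672]
contact_force: [-0.2, -0.1, 0.5]
tcp px 411.7660626332884 232.93886911541213 [0.4662 0.1517 0.0673]
212 [ -1   1  -2   2  -1 -19  -2  35  15  -9  -3  -2]
213 [ -1  -2  -1  -2  -3 -55 -24  13  25  -9  -3   1]
214 [   0    0    1   -2    1 -102  -77  -52  -35  -27    3   -1]
215 [  -1    1    0    1   -4 -129 -104 -111 -105  -47   -3    1]
216 [   1   -6   -3    0   -1 -131 -103 -123 -118  -42    1   -2]
217 [  -2   -5   -5    0  -10 -108  -88 -113 -124  -28   -1   -1]
218 [  -1    1   -6   -4  -10  -82  -55  -87 -109  -20    1   -1]
219 [  0   2   0  -1  -6 -71 -37 -52 -75  -9  -5  -1]
220 [  0   5  -4  -5  -1 -68 -40 -44 -67 -11  -1  -6]
221 [  1   2  -2  -2  -3 -47 -38 -44 -68  -4   1  -3]
222 [  0   1  -2  -2   0 -22 -39 -37 -48   0  -4  -2]
223 [  0  -3   2  -4   2  -9 -41 -32 -19   2  -4   2]
224 [  0  -1   0  -1   2  -3 -30 -27  -5  -2  -2   0]
225 [ -2   2  -1   0  -2   0  -9 -15   0   1  -3   0]
226 [ 2  0  3  1  1 -1 -2 -4  0 -3  1  0]
227 [ 1  0  0 -1 -3  2  0 -2 -1  1 -2  4]
228 [-1  0  0  0  2  0  0  1 -4  0  0 -1]
229 [-2  1  1 -1 -2 -2 -3  0 -1  0 -1  0]
230 [ 3  3 -1  0  3 -3  1  0 -1  2  3 -1]
231 [-1  3  4  0 -1 -3 -2 -6  3 -4  0  0]
232 [-1 -3 -2 -1  1 -2 -4 -3  0  2  0  0]
233 [ 0 -1  2 -1  2 -6  1 -7 -1  2  5 -1]
234 [ 0 -1 -4 -3 -2 -2  0 -2  1 -1  0 -2]
235 [-2  0  0  1  2 -2  1 -1  1 -3 -1  2]
236 [ 0  0  0  1 -2  0  3 -2  1 -3 -1 -2]
237 [ 0 -1  1 -1 -1 -3  0 -5  0  0  3 -1]
238 [ 0 -2 -3 -1  0  2 -1  2  0 -7 -5  0]
```

```bash
S='python3 -m pendant'; python3 -m pendant '[{"linear":[0,0,0.003],"spin":0,"gripper":0},{"linear":[0,0,0],"spin":0,"gripper":0},{"linear":[0,0,0],"spin":0,"gripper":0}]' | grep -E "pos|contact"; python3 -m pendant '[{"linear":[0,0,0.003],"spin":0,"gripper":0},{"linear":[0,0,0],"spin":0,"gripper":0},{"linear":[0,0,0],"spin":0,"gripper":0}]' | grep -E "pos|contact";  python3 diff.py | sed -n 1p; python3 -c "
from h import *
cv2.imwrite('pics/s3.png',cv2.resize(viewer.camera('scene')[190:270,360:480],None,fx=5,fy=5,interpolation=cv2.INTER_CUBIC))"
```

```text
eef_pos: [0.4662, 0.1517, 0.0642]
contact_force: [-0.1, -0.3, 0.4]
eef_pos: [0.4667, 0.1518, 0.0616]
contact_force: [-1.4, -0.4, 4.5]
tcp px 411.4269527363996 234.8232167124843 [0.4666 0.1517 0.0617]
```

View pics/s3.png

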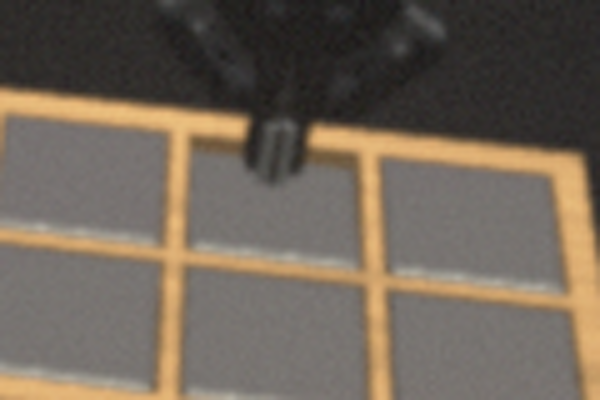

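The flap is pushed in at the well's back edge, with a thin strip of inner wall showing at about (335,155) in the crop, and the force is 4.5 N, so well (-43,0) is full. The real tip is about 31 mm above the reported TCP, so I have to feel the first well again, at a reported z of about 0.061.

```bash
python3 -m pendant '[{"linear":[0,0,-0.012],"spin":0,"gripper":0},{"linear":[0,0,-0.012],"spin":0,"gripper":0},{"linear":[0,-0.029,0],"spin":0,"gripper":0},{"linear":[0,-0.029,0],"spin":0,"gripper":0},{"linear":[0,-0.029,0],"spin":0,"gripper":0}]' | grep -E "pos|contact"
python3 -m pendant '[{"linear":[0,0,0],"spin":0,"gripper":0},{"linear":[0,0,0.008],"spin":0,"gripper":0},{"linear":[0,0,0.006],"spin":0,"gripper":0},{"linear":[0,0,0.005],"spin":0,"gripper":0},{"linear":[0,0,0],"spin":0,"gripper":0}]' | grep -E "pos|contact"
python3 -m pendant '[{"linear":[0,0,0.003],"spin":0,"gripper":0},{"linear":[0,0,0],"spin":0,"gripper":0},{"linear":[0,0,0],"spin":0,"gripper":0}]' | grep -E "pos|contact"
python3 to.py .484 .0672 .061
```

```text
eef_pos: [0.4833, 0.0658, 0.0854]
contact_force: [1.5, 0.2, -0.1]
eef_pos: [0.4818, 0.0672, 0.0648]
contact_force: [-0.9, -0.1, 0.1]
eef_pos: [0.4831, 0.0669, 0.0633]
contact_force: [-0.0, -0.3, 0.4]
t 8.37 p [0.4831 0.0669 0.0633] yang 101.3 tilt [-0.0004  0.0001 -1.    ] F [-0.0376 -0.2565  0.4318] gap -0.0 grip 0.13715774228330702 q [-0.014   0.3566 -0.5407  0.6738  0.0001 -0.2111]
tool delta [-0.001   0.0001  0.0023] rows 0.05953211634097064
```

```bash
python3 -m pendant '[{"linear":[0,0,0.003],"spin":0,"gripper":0},{"linear":[0,0,0],"spin":0,"gripper":0},{"linear":[0,0,0],"spin":0,"gripper":0}]' | grep -E "pos|contact"
python3 -m pendant '[{"linear":[0,0,0.002],"spin":0,"gripper":0},{"linear":[0,0,0],"spin":0,"gripper":0},{"linear":[0,0,0],"spin":0,"gripper":0}]' | grep -E "pos|contact"
```

```text
eef_pos: [0.4836, 0.0668, 0.0608]
contact_force: [-2.1, 1.3, 5.1]
eef_pos: [0.4838, 0.0668, 0.0593]
contact_force: [-2.4, 2.3, 9.9]
```

```bash
python3 -m pendant '[{"linear":[0,0,-0.013],"spin":0,"gripper":0},{"linear":[0,0,-0.012],"spin":0,"gripper":0},{"linear":[-0.029,0,0],"spin":0,"gripper":0},{"linear":[-0.029,0,0],"spin":0,"gripper":0},{"linear":[-0.028,0,0],"spin":0,"gripper":0}]' | grep -E "pos|contact"
python3 -m pendant '[{"linear":[0,0,0],"spin":0,"gripper":0},{"linear":[0,0,0.008],"spin":0,"gripper":0},{"linear":[0,0,0.006],"spin":0,"gripper":0},{"linear":[0,0,0.005],"spin":0,"gripper":0},{"linear":[0,0,0],"spin":0,"gripper":0}]' | grep -E "pos|contact"
python3 to.py .5683 .0843 .061
python3 -m pendant '[{"linear":[0,0,0.002],"spin":0,"gripper":0},{"linear":[0,0,0],"spin":0,"gripper":0},{"linear":[0,0,0],"spin":0,"gripper":0}]' | grep -E "pos|contact"
python3 -m pendant '[{"linear":[0,0,0.002],"spin":0,"gripper":0},{"linear":[0,0,0],"spin":0,"gripper":0},{"linear":[0,0,0],"spin":0,"gripper":0}]' | grep -E "pos|contact"
```

```text
eef_pos: [0.5692, 0.0832, 0.084]
contact_force: [-0.2, 0.4, 0.8]
eef_pos: [0.5652, 0.0829, 0.0627]
contact_force: [-0.4, 0.4, -0.7]
t 9.7 p [0.5652 0.0829 0.0627] yang 101.2 tilt [-0.0036 -0.0002 -1.    ] F [-0.3834  0.4158 -0.7425] gap 0.0004 grip 0.12286795768886805 q [ 0.0165  0.4918 -0.3165  0.766  -0.0001 -0.1795]
tool delta [-0.0033  0.0008  0.0016] rows 0.08967838626107696
eef_pos: [0.5674, 0.083, 0.0625]
contact_force: [-0.2, 0.2, -0.3]
eef_pos: [0.5678, 0.0831, 0.0605]
contact_force: [0.6, -0.7, -0.4]
```

```bash
python3 -m pendant '[{"linear":[0,0,0.002],"spin":0,"gripper":0},{"linear":[0,0,0],"spin":0,"gripper":0},{"linear":[0,0,0],"spin":0,"gripper":0}]' | grep -E "pos|contact"
python3 -m pendant '[{"linear":[0,0,0.002],"spin":0,"gripper":0},{"linear":[0,0,0],"spin":0,"gripper":0},{"linear":[0,0,0],"spin":0,"gripper":0}]' | grep -E "pos|contact"
python3 -m pendant '[{"linear":[0,0,0.002],"spin":0,"gripper":0},{"linear":[0,0,0],"spin":0,"gripper":0},{"linear":[0,0,0],"spin":0,"gripper":0}]' | grep -E "pos|contact"
```

```text
eef_pos: [0.5677, 0.0831, 0.0583]
contact_force: [0.1, 0.6, 0.8]
eef_pos: [0.5675, 0.0831, 0.0562]
contact_force: [0.2, -0.1, -0.0]
eef_pos: [0.5675, 0.0831, 0.0542]
contact_force: [0.3, -0.1, 0.6]
```

Well (+43,-86) is empty. Next is (+43,0).

```bash
python3 -m pendant '[{"linear":[0,0,-0.016],"spin":0,"gripper":0},{"linear":[0,0,-0.016],"spin":0,"gripper":0},{"linear":[0,0.029,0],"spin":0,"gripper":0},{"linear":[0,0.029,0],"spin":0,"gripper":0},{"linear":[0,0.028,0],"spin":0,"gripper":0}]' | grep -E "pos|contact"
python3 -m pendant '[{"linear":[0,0,0],"spin":0,"gripper":0},{"linear":[0,0,0.008],"spin":0,"gripper":0},{"linear":[0,0,0.008],"spin":0,"gripper":0},{"linear":[0,0,0.006],"spin":0,"gripper":0},{"linear":[0,0,0],"spin":0,"gripper":0}]' | grep -E "pos|contact"
python3 -m pendant '[{"linear":[0,0,0.002],"spin":0,"gripper":0},{"linear":[0,0,0],"spin":0,"gripper":0},{"linear":[0,0,0],"spin":0,"gripper":0}]' | grep -E "pos|contact"
python3 -m pendant '[{"linear":[0,0,0.002],"spin":0,"gripper":0},{"linear":[0,0,0],"spin":0,"gripper":0},{"linear":[0,0,0],"spin":0,"gripper":0}]' | grep -E "pos|contact"
```

```text
eef_pos: [0.551, 0.1681, 0.0868]
contact_force: [0.0, -1.0, -0.7]
eef_pos: [0.5502, 0.1664, 0.0626]
contact_force: [-1.1, 0.1, 1.0]
eef_pos: [0.5506, 0.1666, 0.0623]
contact_force: [-1.6, -0.6, 1.8]
eef_pos: [0.5509, 0.1668, 0.0608]
contact_force: [-2.6, -3.0, 5.1]
```

Well (+43,0) is full. Next is (+43,+86).

```bash
python3 -m pendant '[{"linear":[0,0,-0.013],"spin":0,"gripper":0},{"linear":[0,0,-0.012],"spin":0,"gripper":0},{"linear":[0,0.029,0],"spin":0,"gripper":0},{"linear":[0,0.029,0],"spin":0,"gripper":0},{"linear":[0,0.028,0],"spin":0,"gripper":0}]' | grep -E "pos|contact"
python3 -m pendant '[{"linear":[0,0,0],"spin":0,"gripper":0},{"linear":[0,0,0.008],"spin":0,"gripper":0},{"linear":[0,0,0.008],"spin":0,"gripper":0},{"linear":[0,0,0.006],"spin":0,"gripper":0},{"linear":[0,0,0],"spin":0,"gripper":0}]' | grep -E "pos|contact"
python3 -m pendant '[{"linear":[0,0,0.002],"spin":0,"gripper":0},{"linear":[0,0,0],"spin":0,"gripper":0},{"linear":[0,0,0],"spin":0,"gripper":0}]' | grep -E "pos|contact"
python3 -m pendant '[{"linear":[0,0,0.002],"spin":0,"gripper":0},{"linear":[0,0,0],"spin":0,"gripper":0},{"linear":[0,0,0],"spin":0,"gripper":0}]' | grep -E "pos|contact"
```

```text
eef_pos: [0.5347, 0.2529, 0.0858]
contact_force: [0.5, 0.4, -0.4]
eef_pos: [0.534, 0.2509, 0.0619]
contact_force: [-1.0, 0.4, 2.9]
eef_pos: [0.534, 0.2511, 0.0616]
contact_force: [-0.9, -1.6, 3.1]
eef_pos: [0.5342, 0.2511, 0.06]
contact_force: [-3.0, -2.4, 7.2]
```

Empty wells: (+43,-86) and (-43,+86). The fixed grip force could exceed 40 N, so first I'll try the grip response on tumbler_a, which is the same width as goblet_a.

```bash
python3 -m pendant '[{"linear":[0,0,-0.038],"spin":0,"gripper":0.0854},{"linear":[0,0,-0.038],"spin":0,"gripper":0.0854},{"linear":[0,0,0],"spin":0,"gripper":0.0854}]' | grep -E "pos|contact"
python3 to.py .5512 -.1245 .136
```

```text
eef_pos: [0.5386, 0.2531, 0.1423]
contact_force: [1.3, -0.0, -0.1]
t 13.87 p [0.5386 0.2531 0.1423] yang 101.2 tilt [ 0.0105  0.0032 -0.9999] F [ 1.2792 -0.0095 -0.1092] gap 0.0356 grip 0.0 q [ 0.3154  0.4415 -0.1707  0.9477 -0.0002  0.1194]
tool delta [ 0.0613 -0.3728  0.0053] rows 9.061197165723366
```

```bash
python3 -m pendant '[{"linear":[0.006,-0.037,0],"spin":0,"gripper":0.0854},{"linear":[0.006,-0.037,0],"spin":0,"gripper":0.0854},{"linear":[0.006,-0.037,0],"spin":0,"gripper":0.0854},{"linear":[0.006,-0.037,0],"spin":0,"gripper":0.0854},{"linear":[0.006,-0.037,0],"spin":0,"gripper":0.0854}]' | grep -E "pos|contact"
python3 -m pendant '[{"linear":[0.006,-0.037,0],"spin":0,"gripper":0.0854},{"linear":[0.006,-0.037,0],"spin":0,"gripper":0.0854},{"linear":[0.006,-0.037,0],"spin":0,"gripper":0.0854},{"linear":[0.006,-0.037,0],"spin":0,"gripper":0.0854},{"linear":[0.006,-0.037,0],"spin":0,"gripper":0.0854}]' | grep -E "pos|contact"
python3 -m pendant '[{"linear":[0,0,0],"spin":0,"gripper":0.0854},{"linear":[0,0,0],"spin":0,"gripper":0.0854}]' >/dev/null
python3 to.py .5512 -.1245 .062
python3 -c "
from h import *
cv2.imwrite('pics/s4.png',np.vstack([cv2.resize(viewer.camera('scene')[100:270,180:380],None,fx=2,fy=1.7),cv2.resize(viewer.camera('top')[60:230,290:490],None,fx=2,fy=1.7)])[:598])"
```

```text
eef_pos: [0.5408, 0.0628, 0.1353]
contact_force: [0.6, 0.6, -1.2]
eef_pos: [0.5473, -0.1249, 0.1353]
contact_force: [0.6, -0.2, -0.6]
t 14.87 p [ 0.5474 -0.125   0.1351] yang 101.0 tilt [ 0.0003 -0.     -1.    ] F [ 0.7452  1.0336 -0.1352] gap 0.0854 grip 0.0 q [-0.356   0.3971 -0.2608  0.9126  0.0001 -0.548 ]
tool delta [-0.0038 -0.0003  0.0731] rows 1.7545818853440065
```

View pics/s4.png

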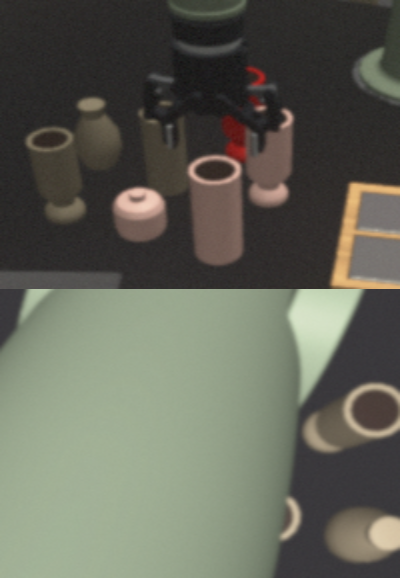

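The open finger tips are at about px (265,187) and (308,189), above tumbler_a's rim at (288,199).

```bash
python3 -c "
from h import *
for z in(.15,.165,.18,.19): print(z,proj('scene',[.5474,-.125,z]))
print('rim',proj('scene',[.5512,-.1245,.15]))"
```

```text
0.15 [287.2206 198.4858]
0.165 [286.9973 193.2536]
0.18 [286.7697 187.9219]
0.19 [286.6155 184.3108]
rim [286.7396 199.5417]
```

```bash
python3 -m pendant '[{"linear":[-0.004,0,0],"spin":0,"gripper":0.0854},{"linear":[0,0,0.025],"spin":0,"gripper":0.0854},{"linear":[0,0,0.025],"spin":0,"gripper":0.0854},{"linear":[0,0,0.023],"spin":0,"gripper":0.0854},{"linear":[0,0,0],"spin":0,"gripper":0.0854}]' | grep -E "pos|contact"
python3 -m pendant '[{"linear":[0,0,0],"spin":0,"gripper":0.062},{"linear":[0,0,0],"spin":0,"gripper":0.062},{"linear":[0,0,0],"spin":0,"gripper":0.059},{"linear":[0,0,0],"spin":0,"gripper":0.059},{"linear":[0,0,0],"spin":0,"gripper":0.059}]' | grep -E "pos|force|gap"
for k in 1; do python3 -m pendant '[{"linear":[0,0,0],"spin":0,"gripper":0.0575},{"linear":[0,0,0],"spin":0,"gripper":0.0575},{"linear":[0,0,0],"spin":0,"gripper":0.0575}]' | grep -E "force|gap"; python3 -m pendant '[{"linear":[0,0,0],"spin":0,"gripper":0.057},{"linear":[0,0,0],"spin":0,"gripper":0.057},{"linear":[0,0,0],"spin":0,"gripper":0.057}]' | grep -E "force|gap"; python3 -m pendant '[{"linear":[0,0,0],"spin":0,"gripper":0.055},{"linear":[0,0,0],"spin":0,"gripper":0.055},{"linear":[0,0,0],"spin":0,"gripper":0.055}]' | grep -E "force|gap"; done
```

```text
eef_pos: [0.5483, -0.1191, 0.0583]
contact_force: [-0.4, 0.7, -0.5]
eef_pos: [0.5527, -0.1227, 0.0639]
contact_force: [0.2, -2.1, 1.7]
finger_gap: 0.0591
grip_force: 0.9
contact_force: [0.4, -2.5, 6.3]
finger_gap: 0.0576
grip_force: 12.9
contact_force: [0.0, -2.2, 6.6]
finger_gap: 0.0576
grip_force: 26.4
contact_force: [-0.1, -1.8, 8.4]
finger_gap: 0.0572
grip_force: 62.0
```

The grip acts as a spring of about 27 N/mm: 12.9 N at a 57.5 mm command, 26 N at 57.0 mm, and saturating at 62 N. So I'll command 57.0 mm for goblet_a and 53.0 mm for goblet_b.

```bash
python3 -m pendant '[{"linear":[0,0,0],"spin":0,"gripper":0.065},{"linear":[0,0,0],"spin":0,"gripper":0.0854},{"linear":[0,0,0],"spin":0,"gripper":0.0854},{"linear":[0,0,0],"spin":0,"gripper":0.0854}]' | grep -E "pos|force|gap"
python3 -m pendant '[{"linear":[0,0,-0.025],"spin":0,"gripper":0.0854},{"linear":[0,0,-0.03],"spin":0,"gripper":0.0854},{"linear":[0,0,-0.025],"spin":0,"gripper":0.0854},{"linear":[0,0,0],"spin":0,"gripper":0.0854}]' | grep -E "pos|force|gap"
python3 to.py .420 -.1113 .136
```

```text
eef_pos: [0.5508, -0.1216, 0.062]
contact_force: [0.1, 0.4, -0.1]
finger_gap: 0.0852
grip_force: 0.0
eef_pos: [0.5544, -0.1229, 0.1473]
contact_force: [0.4, -0.3, 0.2]
finger_gap: 0.0857
grip_force: 0.0
t 17.22 p [ 0.5544 -0.1229  0.1473] yang 101.3 tilt [ 0.0072 -0.0023 -1.    ] F [ 0.3572 -0.3085  0.1823] gap 0.0857 grip 0.0 q [-0.3482  0.3918 -0.2353  0.9362  0.0003 -0.5447]
tool delta [0.1296 0.0376 0.0103] rows 3.2460720664580314
```

```bash
python3 -m pendant '[{"linear":[0.03,0.009,0],"spin":0,"gripper":0.0854},{"linear":[0.034,0.01,0],"spin":0,"gripper":0.0854},{"linear":[0.034,0.01,0],"spin":0,"gripper":0.0854},{"linear":[0.032,0.009,0],"spin":0,"gripper":0.0854},{"linear":[0,0,0],"spin":0,"gripper":0.0854}]' | grep -E "pos|force|gap"
python3 -m pendant '[{"linear":[0,0,0],"spin":0,"gripper":0.0854},{"linear":[0,0,0],"spin":0,"gripper":0.0854}]' >/dev/null
python3 to.py .420 -.1113 .062
python3 -c "
from h import *
t=viewer.camera('scene');cv2.imwrite('/tmp/s.png',t)
print('a rim now?',proj('scene',[.42,-.1113,.15]))"
```

```text
eef_pos: [0.4085, -0.1073, 0.1405]
contact_force: [-0.8, 0.2, -0.5]
finger_gap: 0.0856
grip_force: 0.0
t 17.8 p [ 0.4171 -0.1103  0.1425] yang 101.2 tilt [ 0.0011 -0.0003 -1.    ] F [ 0.0511 -1.1031  0.2504] gap 0.0854 grip 0.0 q [-0.4301  0.1599 -0.5723  0.8374  0.0002 -0.6262]
tool delta [-0.0026 -0.0015  0.0805] rows 1.9314019130923072
a rim now? [313.4561 168.9471]
```

```bash
python3 -m pendant '[{"linear":[-0.003,-0.0015,0],"spin":0,"gripper":0.0854},{"linear":[0,0,0.025],"spin":0,"gripper":0.0854},{"linear":[0,0,0.03],"spin":0,"gripper":0.0854},{"linear":[0,0,0.0255],"spin":0,"gripper":0.0854},{"linear":[0,0,0],"spin":0,"gripper":0.0854}]' | grep -E "pos|contact"
python3 -m pendant '[{"linear":[0,0,0],"spin":0,"gripper":0.08},{"linear":[0,0,0],"spin":0,"gripper":0.072},{"linear":[0,0,0],"spin":0,"gripper":0.068},{"linear":[0,0,0],"spin":0,"gripper":0.065},{"linear":[0,0,0],"spin":0,"gripper":0.063}]' | grep -E "pos|force|gap"
python3 -m pendant '[{"linear":[0,0,0],"spin":0,"gripper":0.061},{"linear":[0,0,0],"spin":0,"gripper":0.06},{"linear":[0,0,0],"spin":0,"gripper":0.059},{"linear":[0,0,0],"spin":0,"gripper":0.0585},{"linear":[0,0,0],"spin":0,"gripper":0.058}]' | grep -E "pos|force|gap"
python3 -m pendant '[{"linear":[0,0,0],"spin":0,"gripper":0.0575},{"linear":[0,0,0],"spin":0,"gripper":0.0575},{"linear":[0,0,0],"spin":0,"gripper":0.0572},{"linear":[0,0,0],"spin":0,"gripper":0.0572}]' | grep -E "pos|force|gap"
```

```text
eef_pos: [0.4175, -0.1097, 0.058]
contact_force: [-1.2, 0.9, 0.2]
eef_pos: [0.4207, -0.1114, 0.063]
contact_force: [-0.3, 0.5, 0.9]
finger_gap: 0.0629
grip_force: 0.0
eef_pos: [0.4196, -0.1108, 0.0619]
contact_force: [0.2, 0.8, 0.3]
finger_gap: 0.0582
grip_force: 0.2
eef_pos: [0.4197, -0.1108, 0.062]
contact_force: [-0.5, 1.3, 4.3]
finger_gap: 0.0572
grip_force: 10.4
```

```bash
python3 -m pendant '[{"linear":[0,0,0],"spin":0,"gripper":0.0569},{"linear":[0,0,0],"spin":0,"gripper":0.0569},{"linear":[0,0,0],"spin":0,"gripper":0.0569}]' | grep -E "pos|force|gap"
python3 -m pendant '[{"linear":[0,0,-0.004],"spin":0,"gripper":0.0569},{"linear":[0,0,-0.008],"spin":0,"gripper":0.0569},{"linear":[0,0,-0.01],"spin":0,"gripper":0.0569},{"linear":[0,0,-0.008],"spin":0,"gripper":0.0569},{"linear":[0,0,0],"spin":0,"gripper":0.0569}]' | grep -E "pos|force|gap"
python3 to.py .42 -.1108 .195
```

```text
eef_pos: [0.4197, -0.1108, 0.062]
contact_force: [-0.9, 1.9, 5.5]
finger_gap: 0.057
grip_force: 18.2
eef_pos: [0.4208, -0.1116, 0.0934]
contact_force: [-1.1, -0.4, -3.7]
finger_gap: 0.0569
grip_force: 18.7
t 20.1 p [ 0.4208 -0.1116  0.0934] yang 101.2 tilt [ 0.0023 -0.0014 -1.    ] F [-1.0998 -0.447  -3.6527] gap 0.0569 grip 18.706231266260147 q [-0.4289  0.227  -0.6346  0.7065 -0.0003 -0.6251]
tool delta [ 0.0004  0.0008 -0.1016] rows 2.436068718355384
```

```bash
python3 -m pendant '[{"linear":[0,0,-0.015],"spin":0,"gripper":0.0569},{"linear":[0,0,-0.025],"spin":0,"gripper":0.0569},{"linear":[0,0,-0.025],"spin":0,"gripper":0.0569},{"linear":[0,0,-0.022],"spin":0,"gripper":0.0569},{"linear":[0,0,-0.015],"spin":0,"gripper":0.0569}]' | grep -E "pos|force|gap"
python3 -m pendant '[{"linear":[0,0,0],"spin":0,"gripper":0.0569},{"linear":[0,0,0],"spin":0,"gripper":0.0569}]' >/dev/null
python3 to.py .4701 .2399 .195
```

```text
eef_pos: [0.4202, -0.1113, 0.1958]
contact_force: [0.1, -0.5, -3.4]
finger_gap: 0.0571
grip_force: 19.0
t 20.68 p [ 0.42   -0.1112  0.1939] yang 101.2 tilt [ 0.0013 -0.0007 -1.    ] F [-1.0557  0.0617 -3.8194] gap 0.0571 grip 19.04141865670681 q [-0.4289  0.115  -0.4816  0.9727 -0.0002 -0.6251]
tool delta [-0.1176  0.3346 -0.0013] rows 8.505038341892169
```

```bash
python3 -m pendant '[{"linear":[-0.0045,0.0129,0],"spin":0,"gripper":0.0569},{"linear":[-0.009,0.0257,0],"spin":0,"gripper":0.0569},{"linear":[-0.009,0.0257,0],"spin":0,"gripper":0.0569},{"linear":[-0.009,0.0257,0],"spin":0,"gripper":0.0569},{"linear":[-0.009,0.0257,0],"spin":0,"gripper":0.0569}]' | grep -E "pos|force|gap"
python3 -m pendant '[{"linear":[-0.009,0.0257,0],"spin":0,"gripper":0.0569},{"linear":[-0.009,0.0257,0],"spin":0,"gripper":0.0569},{"linear":[-0.009,0.0257,0],"spin":0,"gripper":0.0569},{"linear":[-0.009,0.0257,0],"spin":0,"gripper":0.0569},{"linear":[-0.009,0.0257,0],"spin":0,"gripper":0.0569}]' | grep -E "pos|force|gap"
python3 -m pendant '[{"linear":[-0.009,0.0257,0],"spin":0,"gripper":0.0569},{"linear":[-0.009,0.0257,0],"spin":0,"gripper":0.0569},{"linear":[-0.009,0.0257,0],"spin":0,"gripper":0.0569},{"linear":[-0.0045,0.0129,0],"spin":0,"gripper":0.0569},{"linear":[0,0,0],"spin":0,"gripper":0.0569}]' | grep -E "pos|force|gap"
python3 -m pendant '[{"linear":[0,0,0],"spin":0,"gripper":0.0569},{"linear":[0,0,0],"spin":0,"gripper":0.0569},{"linear":[0,0,0],"spin":0,"gripper":0.0569}]' >/dev/null
python3 to.py .4701 .2399 .195
python3 -c "
from h import *
cv2.imwrite('pics/s5.png',cv2.resize(viewer.camera('scene')[90:310,300:520],None,fx=2.6,fy=2.6,interpolation=cv2.INTER_CUBIC))
a=np.radians(11.4);cx=np.array([np.cos(a),np.sin(a)]);cy=np.array([-cx[1],cx[0]])
p=np.array(readout.state()['eef_pos']); 
for z in(.132,.282): print(z,(proj('scene',[p[0],p[1],z])-[300,90])*2.6)"
```

```text
eef_pos: [0.4355, 0.0116, 0.1919]
contact_force: [1.0, -0.1, -2.7]
finger_gap: 0.057
grip_force: 19.1
eef_pos: [0.4546, 0.1464, 0.1918]
contact_force: [0.5, -0.1, -2.9]
finger_gap: 0.0573
grip_force: 19.1
eef_pos: [0.4685, 0.2417, 0.1919]
contact_force: [0.0, -0.2, -3.3]
finger_gap: 0.0573
grip_force: 19.2
t 22.18 p [0.4688 0.2384 0.1933] yang 101.2 tilt [-0.0012 -0.0009 -1.    ] F [ 0.3544 -0.5471 -3.3961] gap 0.0571 grip 19.196300581097603 q [ 0.3303  0.2873 -0.2635  1.0214 -0.0005  0.1355]
tool delta [-0.0016  0.0012 -0.0017] rows 0.062208748810822376
0.132 [403.4952 343.7496]
0.282 [443.3099 196.9341]
```

View pics/s5.png

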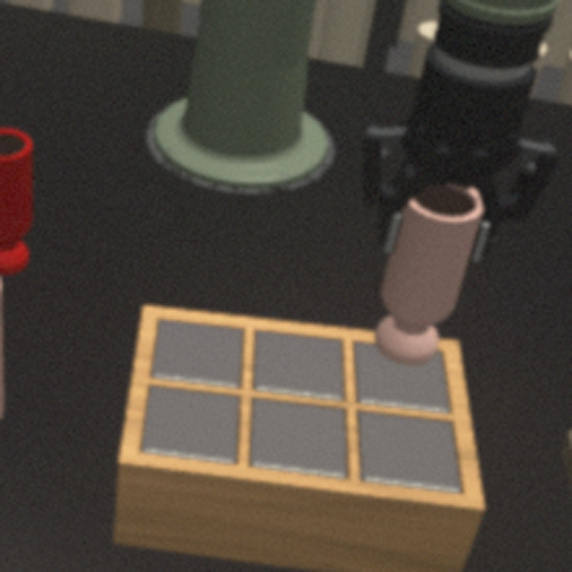

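The goblet hangs upright over the well, with the rim at (446,201) and the foot at (407,343) in the crop. Both agree with the projection to about 1.5 px, so I'll lower it.

```bash
python3 -m pendant '[{"linear":[-0.0015,0.001,0.004],"spin":0,"gripper":0.0569},{"linear":[0,0,0.008],"spin":0,"gripper":0.0569},{"linear":[0,0,0.008],"spin":0,"gripper":0.0569},{"linear":[0,0,0.008],"spin":0,"gripper":0.0569},{"linear":[0,0,0.004],"spin":0,"gripper":0.0569}]' | grep -E "pos|force"
python3 -m pendant '[{"linear":[0,0,0.006],"spin":0,"gripper":0.0569},{"linear":[0,0,0.006],"spin":0,"gripper":0.0569},{"linear":[0,0,0.006],"spin":0,"gripper":0.0569},{"linear":[0,0,0],"spin":0,"gripper":0.0569}]' | grep -E "pos|contact"
python3 to.py .4701 .2399 .085
```

```text
eef_pos: [0.4697, 0.2404, 0.1602]
contact_force: [-0.5, -0.9, -1.9]
grip_force: 19.3
eef_pos: [0.4695, 0.2407, 0.1425]
contact_force: [-1.6, 0.5, -2.4]
t 22.98 p [0.4695 0.2407 0.1425] yang 101.2 tilt [-0.0022 -0.0004 -1.    ] F [-1.5856  0.4859 -2.4361] gap 0.0574 grip 19.28791645914316 q [ 0.3336  0.3331 -0.3368  0.9031  0.0003  0.1373]
tool delta [-0.0005 -0.0009  0.0575] rows 1.3793775708559413
```

```bash
python3 -m pendant '[{"linear":[0,0,0.007],"spin":0,"gripper":0.0569},{"linear":[0,0,0.007],"spin":0,"gripper":0.0569},{"linear":[0,0,0.007],"spin":0,"gripper":0.0569},{"linear":[0,0,0],"spin":0,"gripper":0.0569}]' | grep -E "pos|contact"
python3 -m pendant '[{"linear":[0,0,0.007],"spin":0,"gripper":0.0569},{"linear":[0,0,0.007],"spin":0,"gripper":0.0569},{"linear":[0,0,0.007],"spin":0,"gripper":0.0569},{"linear":[0,0,0],"spin":0,"gripper":0.0569}]' | grep -E "pos|contact"
python3 -m pendant '[{"linear":[0,0,0.005],"spin":0,"gripper":0.0569},{"linear":[0,0,0.003],"spin":0,"gripper":0.0569},{"linear":[0,0,0.002],"spin":0,"gripper":0.0569},{"linear":[0,0,0],"spin":0,"gripper":0.0569},{"linear":[0,0,0],"spin":0,"gripper":0.0569}]' | grep -E "pos|contact"
```

```text
eef_pos: [0.4692, 0.2405, 0.121]
contact_force: [-1.5, 1.0, -3.9]
eef_pos: [0.4694, 0.2405, 0.1001]
contact_force: [-0.9, -0.1, -3.5]
eef_pos: [0.4704, 0.2409, 0.0918]
contact_force: [-1.1, -0.0, -4.2]
```

```bash
python3 -m pendant '[{"linear":[0,0,0.004],"spin":0,"gripper":0.0569},{"linear":[0,0,0.003],"spin":0,"gripper":0.0569},{"linear":[0,0,0],"spin":0,"gripper":0.0569},{"linear":[0,0,0],"spin":0,"gripper":0.0569}]' | grep -E "pos|contact"
python3 -m pendant '[{"linear":[0,0,0.003],"spin":0,"gripper":0.0569},{"linear":[0,0,0],"spin":0,"gripper":0.0569},{"linear":[0,0,0],"spin":0,"gripper":0.0569}]' | grep -E "pos|contact"
python3 -m pendant '[{"linear":[0,0,0.002],"spin":0,"gripper":0.0569},{"linear":[0,0,0],"spin":0,"gripper":0.0569},{"linear":[0,0,0],"spin":0,"gripper":0.0569}]' | grep -E "pos|contact"
```

```text
eef_pos: [0.4702, 0.2408, 0.0846]
contact_force: [-1.0, 0.4, -2.9]
eef_pos: [0.4706, 0.2409, 0.0818]
contact_force: [-1.4, -0.5, -3.9]
eef_pos: [0.4707, 0.241, 0.08]
contact_force: [-1.1, -0.0, -1.0]
```

```bash
python3 -m pendant '[{"linear":[0,0,0.002],"spin":0,"gripper":0.0569},{"linear":[0,0,0],"spin":0,"gripper":0.0569},{"linear":[0,0,0],"spin":0,"gripper":0.0569}]' | grep -E "pos|contact"
python3 -m pendant '[{"linear":[0,0,0],"spin":0,"gripper":0.0575},{"linear":[0,0,0],"spin":0,"gripper":0.058},{"linear":[0,0,0],"spin":0,"gripper":0.059},{"linear":[0,0,0],"spin":0,"gripper":0.061},{"linear":[0,0,0],"spin":0,"gripper":0.065}]' | grep -E "pos|force"
python3 -m pendant '[{"linear":[0,0,0],"spin":0,"gripper":0.075},{"linear":[0,0,0],"spin":0,"gripper":0.0854},{"linear":[0,0,0],"spin":0,"gripper":0.0854},{"linear":[0,0,0],"spin":0,"gripper":0.0854}]' | grep -E "pos|force"
python3 -m pendant '[{"linear":[0,0,-0.01],"spin":0,"gripper":0.0854},{"linear":[0,0,-0.03],"spin":0,"gripper":0.0854},{"linear":[0,0,-0.035],"spin":0,"gripper":0.0854},{"linear":[0,0,0],"spin":0,"gripper":0.0854}]' | grep -E "pos|force"
python3 -c "
from h import *
cv2.imwrite('pics/s6.png',cv2.resize(viewer.camera('scene')[90:310,180:520],None,fx=2.2,fy=2.2,interpolation=cv2.INTER_CUBIC))"
python3 to.py .5509 -.3396 .155
```

```text
eef_pos: [0.4708, 0.241, 0.0782]
contact_force: [-1.9, -0.5, 2.1]
eef_pos: [0.4708, 0.241, 0.0779]
contact_force: [-0.5, -0.4, 0.1]
grip_force: 0.0
eef_pos: [0.4706, 0.2409, 0.0779]
contact_force: [-0.2, -0.5, 0.7]
grip_force: 0.0
eef_pos: [0.4744, 0.2423, 0.1596]
contact_force: [1.5, 0.2, -0.4]
grip_force: 0.0
t 26.28 p [0.4736 0.242  0.1572] yang 101.2 tilt [ 0.0075  0.0026 -1.    ] F [ 0.4358  0.4891 -0.4314] gap 0.0852 grip 0.0 q [ 0.3336  0.3191 -0.3163  0.9274  0.      0.1373]
tool delta [ 0.0376 -0.5855  0.0013] rows 14.070426620861626
```

View pics/s6.png

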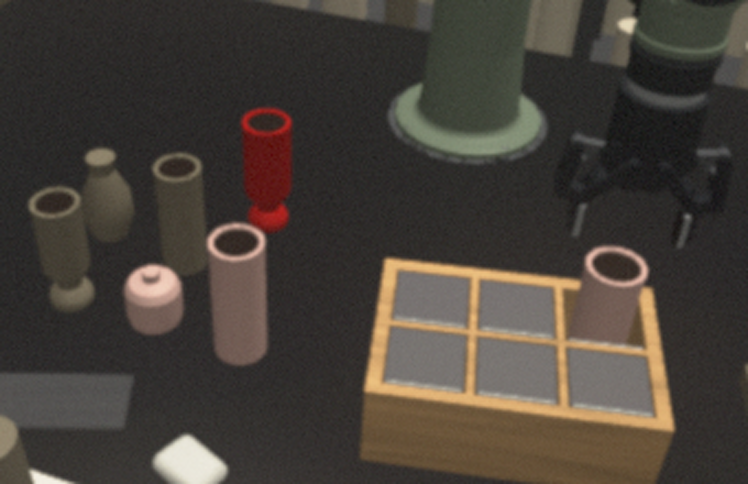

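Goblet_a stands upright in well (-43,+86), with its rim at (616,267) in the crop and released. Goblet_b is unchanged at (57,245). Now I'll go for it.

```bash
python3 -m pendant '[{"linear":[0.0024,-0.0366,0],"spin":0,"gripper":0.0854},{"linear":[0.0024,-0.0366,0],"spin":0,"gripper":0.0854},{"linear":[0.0024,-0.0366,0],"spin":0,"gripper":0.0854},{"linear":[0.0024,-0.0366,0],"spin":0,"gripper":0.0854},{"linear":[0.0024,-0.0366,0],"spin":0,"gripper":0.0854}]' | grep -E "pos"
python3 -m pendant '[{"linear":[0.0024,-0.0366,0],"spin":0,"gripper":0.0854},{"linear":[0.0024,-0.0366,0],"spin":0,"gripper":0.0854},{"linear":[0.0024,-0.0366,0],"spin":0,"gripper":0.0854},{"linear":[0.0024,-0.0366,0],"spin":0,"gripper":0.0854},{"linear":[0.0024,-0.0366,0],"spin":0,"gripper":0.0854}]' | grep -E "pos"
python3 -m pendant '[{"linear":[0.0024,-0.0366,0],"spin":0,"gripper":0.0854},{"linear":[0.0024,-0.0366,0],"spin":0,"gripper":0.0854},{"linear":[0.0024,-0.0366,0],"spin":0,"gripper":0.0854},{"linear":[0.0024,-0.0366,0],"spin":0,"gripper":0.0854},{"linear":[0.0024,-0.0366,0],"spin":0,"gripper":0.0854}]' | grep -E "pos"
python3 -m pendant '[{"linear":[0.0016,-0.0365,0],"spin":0,"gripper":0.0854},{"linear":[0,0,0],"spin":0,"gripper":0.0854},{"linear":[0,0,0],"spin":0,"gripper":0.0854},{"linear":[0,0,0],"spin":0,"gripper":0.0854}]' | grep -E "pos"
python3 to.py .5509 -.3396 .055
```

```text
eef_pos: [0.4939, 0.0576, 0.1527]
eef_pos: [0.5178, -0.1244, 0.1526]
eef_pos: [0.5418, -0.3062, 0.1524]
eef_pos: [0.5471, -0.3401, 0.1521]
t 27.87 p [ 0.5471 -0.3401  0.1521] yang 101.2 tilt [-0.0014  0.0015 -1.    ] F [-0.0923  0.5781  0.2371] gap 0.0854 grip 0.0 q [-0.6709  0.5338  0.0074  1.0464  0.0003 -0.8666]
tool delta [-0.004  -0.0004  0.0971] rows 2.329617918099919
```

```bash
python3 -m pendant '[{"linear":[-0.004,0,0],"spin":0,"gripper":0.0854},{"linear":[0,0,0.03],"spin":0,"gripper":0.0854},{"linear":[0,0,0.035],"spin":0,"gripper":0.0854},{"linear":[0,0,0.029],"spin":0,"gripper":0.0854},{"linear":[0,0,0],"spin":0,"gripper":0.0854}]' | grep -E "pos|contact"
python3 -m pendant '[{"linear":[0,0,0],"spin":0,"gripper":0.08},{"linear":[0,0,0],"spin":0,"gripper":0.07},{"linear":[0,0,0],"spin":0,"gripper":0.064},{"linear":[0,0,0],"spin":0,"gripper":0.061},{"linear":[0,0,0],"spin":0,"gripper":0.059}]' | grep -E "pos|force|gap"
python3 -m pendant '[{"linear":[0,0,0],"spin":0,"gripper":0.057},{"linear":[0,0,0],"spin":0,"gripper":0.056},{"linear":[0,0,0],"spin":0,"gripper":0.055},{"linear":[0,0,0],"spin":0,"gripper":0.0545},{"linear":[0,0,0],"spin":0,"gripper":0.054}]' | grep -E "pos|force|gap"
python3 -m pendant '[{"linear":[0,0,0],"spin":0,"gripper":0.0535},{"linear":[0,0,0],"spin":0,"gripper":0.0535},{"linear":[0,0,0],"spin":0,"gripper":0.0532},{"linear":[0,0,0],"spin":0,"gripper":0.0532}]' | grep -E "pos|force|gap"
python3 -m pendant '[{"linear":[0,0,0],"spin":0,"gripper":0.0529},{"linear":[0,0,0],"spin":0,"gripper":0.0529},{"linear":[0,0,0],"spin":0,"gripper":0.0529}]' | grep -E "pos|force|gap"
```

```text
eef_pos: [0.5482, -0.3351, 0.053]
contact_force: [-0.7, 1.4, -0.8]
eef_pos: [0.5528, -0.3406, 0.0608]
contact_force: [-0.9, 0.6, 0.4]
finger_gap: 0.0589
grip_force: 0.0
eef_pos: [0.5516, -0.3396, 0.0589]
contact_force: [-0.3, 0.7, 1.2]
finger_gap: 0.0541
grip_force: 0.6
eef_pos: [0.5517, -0.3396, 0.0589]
contact_force: [-0.7, 2.2, 2.7]
finger_gap: 0.0534
grip_force: 13.3
eef_pos: [0.5517, -0.3396, 0.059]
contact_force: [-0.5, 3.9, 3.6]
finger_gap: 0.0531
grip_force: 20.8
```

```bash
python3 -m pendant '[{"linear":[0,0,-0.004],"spin":0,"gripper":0.0529},{"linear":[0,0,-0.01],"spin":0,"gripper":0.0529},{"linear":[0,0,-0.018],"spin":0,"gripper":0.0529},{"linear":[0,0,-0.025],"spin":0,"gripper":0.0529},{"linear":[0,0,-0.025],"spin":0,"gripper":0.0529}]' | grep -E "pos|force|gap"
python3 -m pendant '[{"linear":[0,0,-0.025],"spin":0,"gripper":0.0529},{"linear":[0,0,-0.025],"spin":0,"gripper":0.0529},{"linear":[0,0,-0.025],"spin":0,"gripper":0.0529},{"linear":[0,0,-0.02],"spin":0,"gripper":0.0529},{"linear":[0,0,-0.008],"spin":0,"gripper":0.0529}]' | grep -E "pos|force|gap"
python3 -m pendant '[{"linear":[0,0,0],"spin":0,"gripper":0.0529},{"linear":[0,0,0],"spin":0,"gripper":0.0529}]' >/dev/null
python3 to.py .5884 .0883 .24
```

```text
eef_pos: [0.551, -0.34, 0.1411]
contact_force: [0.7, -0.7, -3.7]
finger_gap: 0.0534
grip_force: 21.2
eef_pos: [0.5528, -0.3414, 0.2478]
contact_force: [-0.1, -0.3, -3.2]
finger_gap: 0.0533
grip_force: 21.2
t 30.7 p [ 0.5515 -0.3401  0.2433] yang 101.2 tilt [-0.0004 -0.0001 -1.    ] F [-0.1841 -0.7559 -4.1362] gap 0.0535 grip 21.2044058740139 q [-0.6662  0.4944  0.1757  1.2524 -0.0003 -0.8621]
tool delta [-0.1196  0.413   0.0032] rows 10.310859587127295
```

```bash
python3 -m pendant '[{"linear":[-0.0038,0.0129,0],"spin":0,"gripper":0.0529},{"linear":[-0.0075,0.0258,0],"spin":0,"gripper":0.0529},{"linear":[-0.0075,0.0258,0],"spin":0,"gripper":0.0529},{"linear":[-0.0075,0.0258,0],"spin":0,"gripper":0.0529},{"linear":[-0.0075,0.0258,0],"spin":0,"gripper":0.0529}]' | grep -E "pos|gap"
python3 -m pendant '[{"linear":[-0.0075,0.0258,0],"spin":0,"gripper":0.0529},{"linear":[-0.0075,0.0258,0],"spin":0,"gripper":0.0529},{"linear":[-0.0075,0.0258,0],"spin":0,"gripper":0.0529},{"linear":[-0.0075,0.0258,0],"spin":0,"gripper":0.0529},{"linear":[-0.0075,0.0258,0],"spin":0,"gripper":0.0529}]' | grep -E "pos|gap"
python3 -m pendant '[{"linear":[-0.0075,0.0258,0],"spin":0,"gripper":0.0529},{"linear":[-0.0075,0.0258,0],"spin":0,"gripper":0.0529},{"linear":[-0.0075,0.0258,0],"spin":0,"gripper":0.0529},{"linear":[-0.0075,0.0258,0],"spin":0,"gripper":0.0529},{"linear":[-0.0075,0.0258,0],"spin":0,"gripper":0.0529}]' | grep -E "pos|gap"
python3 -m pendant '[{"linear":[-0.0075,0.0258,0],"spin":0,"gripper":0.0529},{"linear":[-0.0038,0.0129,0],"spin":0,"gripper":0.0529},{"linear":[0,0,0],"spin":0,"gripper":0.0529},{"linear":[0,0,0],"spin":0,"gripper":0.0529},{"linear":[0,0,0],"spin":0,"gripper":0.0529}]' | grep -E "pos|force|gap"
python3 to.py .5884 .0883 .17
```

```text
eef_pos: [0.561, -0.2172, 0.2416]
finger_gap: 0.0532
eef_pos: [0.5725, -0.0834, 0.2419]
finger_gap: 0.0535
eef_pos: [0.5839, 0.0502, 0.2419]
finger_gap: 0.0531
eef_pos: [0.5884, 0.0877, 0.243]
contact_force: [0.2, -0.7, -2.9]
finger_gap: 0.0533
grip_force: 21.4
t 32.37 p [0.5884 0.0877 0.243 ] yang 101.2 tilt [-0.0017 -0.0008 -1.    ] F [ 0.2495 -0.6749 -2.9178] gap 0.0533 grip 21.42311006784439 q [ 0.0244  0.3897  0.0124  1.1952 -0.0008 -0.1714]
tool delta [-0.0002  0.0006  0.073 ] rows 1.7500733542327656
```

```bash
python3 -m pendant '[{"linear":[0,0,0.012],"spin":0,"gripper":0.0529},{"linear":[0,0,0.022],"spin":0,"gripper":0.0529},{"linear":[0,0,0.022],"spin":0,"gripper":0.0529},{"linear":[0,0,0.012],"spin":0,"gripper":0.0529},{"linear":[0,0,0.003],"spin":0,"gripper":0.0529}]' | grep -E "pos|contact"
python3 -m pendant '[{"linear":[0,0,0.005],"spin":0,"gripper":0.0529},{"linear":[0,0,0.006],"spin":0,"gripper":0.0529},{"linear":[0,0,0.006],"spin":0,"gripper":0.0529},{"linear":[0,0,0.006],"spin":0,"gripper":0.0529},{"linear":[0,0,0],"spin":0,"gripper":0.0529}]' | grep -E "pos|contact"
python3 to.py .5884 .0883 .085
```

```text
eef_pos: [0.5869, 0.0868, 0.1699]
contact_force: [-0.3, -0.3, -4.2]
eef_pos: [0.5888, 0.0882, 0.1492]
contact_force: [-0.2, 0.7, -2.2]
t 33.2 p [0.5888 0.0882 0.1492] yang 101.2 tilt [-0.0005 -0.0001 -1.    ] F [-0.1932  0.7268 -2.1986] gap 0.0532 grip 21.507874578237534 q [ 0.0249  0.4457 -0.1453  0.9803 -0.0001 -0.1711]
tool delta [0.0004 0.0001 0.0642] rows 1.5394589265562706
```

```bash
python3 -m pendant '[{"linear":[0,0,0.007],"spin":0,"gripper":0.0529},{"linear":[0,0,0.007],"spin":0,"gripper":0.0529},{"linear":[0,0,0.007],"spin":0,"gripper":0.0529},{"linear":[0,0,0],"spin":0,"gripper":0.0529}]' | grep -E "pos|contact"
python3 -m pendant '[{"linear":[0,0,0.007],"spin":0,"gripper":0.0529},{"linear":[0,0,0.007],"spin":0,"gripper":0.0529},{"linear":[0,0,0.007],"spin":0,"gripper":0.0529},{"linear":[0,0,0],"spin":0,"gripper":0.0529}]' | grep -E "pos|contact"
python3 -m pendant '[{"linear":[0,0,0.007],"spin":0,"gripper":0.0529},{"linear":[0,0,0.006],"spin":0,"gripper":0.0529},{"linear":[0,0,0.005],"spin":0,"gripper":0.0529},{"linear":[0,0,0],"spin":0,"gripper":0.0529},{"linear":[0,0,0],"spin":0,"gripper":0.0529}]' | grep -E "pos|contact"
```

```text
eef_pos: [0.5875, 0.0884, 0.1268]
contact_force: [-0.9, 0.2, -3.7]
eef_pos: [0.5877, 0.0883, 0.1059]
contact_force: [-1.3, -1.3, -4.3]
eef_pos: [0.5886, 0.0884, 0.0893]
contact_force: [-2.3, -0.0, -4.0]
```

Bottom is now at about 0.030. I'll feel for the floor.

```bash
python3 -m pendant '[{"linear":[0,0,0.004],"spin":0,"gripper":0.0529},{"linear":[0,0,0.003],"spin":0,"gripper":0.0529},{"linear":[0,0,0],"spin":0,"gripper":0.0529},{"linear":[0,0,0],"spin":0,"gripper":0.0529}]' | grep -E "pos|contact"
python3 -m pendant '[{"linear":[0,0,0.003],"spin":0,"gripper":0.0529},{"linear":[0,0,0],"spin":0,"gripper":0.0529},{"linear":[0,0,0],"spin":0,"gripper":0.0529}]' | grep -E "pos|contact"
python3 -m pendant '[{"linear":[0,0,0.002],"spin":0,"gripper":0.0529},{"linear":[0,0,0],"spin":0,"gripper":0.0529},{"linear":[0,0,0],"spin":0,"gripper":0.0529}]' | grep -E "pos|contact"
```

```text
eef_pos: [0.5888, 0.0884, 0.0827]
contact_force: [-0.5, -0.8, -4.0]
eef_pos: [0.5889, 0.0884, 0.0797]
contact_force: [-1.1, -0.4, -4.2]
eef_pos: [0.5893, 0.0884, 0.078]
contact_force: [0.3, 0.0, -4.1]
```

```bash
python3 -m pendant '[{"linear":[0,0,0.002],"spin":0,"gripper":0.0529},{"linear":[0,0,0],"spin":0,"gripper":0.0529},{"linear":[0,0,0],"spin":0,"gripper":0.0529}]' | grep -E "pos|contact"
python3 -m pendant '[{"linear":[0,0,0.001],"spin":0,"gripper":0.0529},{"linear":[0,0,0],"spin":0,"gripper":0.0529},{"linear":[0,0,0],"spin":0,"gripper":0.0529}]' | grep -E "pos|contact"
python3 -m pendant '[{"linear":[0,0,0.001],"spin":0,"gripper":0.0529},{"linear":[0,0,0],"spin":0,"gripper":0.0529},{"linear":[0,0,0],"spin":0,"gripper":0.0529}]' | grep -E "pos|contact"
```

```text
eef_pos: [0.5893, 0.0885, 0.0762]
contact_force: [-0.7, -0.0, -0.3]
eef_pos: [0.5893, 0.0885, 0.0752]
contact_force: [-1.5, 1.1, 2.3]
eef_pos: [0.5893, 0.0885, 0.0742]
contact_force: [-1.2, 0.2, 3.1]
```

The goblet is on the floor, so I'll release and retreat.

```bash
python3 -m pendant '[{"linear":[0,0,0],"spin":0,"gripper":0.0535},{"linear":[0,0,0],"spin":0,"gripper":0.054},{"linear":[0,0,0],"spin":0,"gripper":0.055},{"linear":[0,0,0],"spin":0,"gripper":0.057},{"linear":[0,0,0],"spin":0,"gripper":0.061}]' | grep -E "pos|force"
python3 -m pendant '[{"linear":[0,0,0],"spin":0,"gripper":0.07},{"linear":[0,0,0],"spin":0,"gripper":0.08},{"linear":[0,0,0],"spin":0,"gripper":0.08},{"linear":[0,0,0],"spin":0,"gripper":0.08}]' | grep -E "pos|force"
python3 -m pendant '[{"linear":[0,0,-0.01],"spin":0,"gripper":0.08},{"linear":[0,0,-0.03],"spin":0,"gripper":0.08},{"linear":[0,0,-0.04],"spin":0,"gripper":0.08},{"linear":[0,0,-0.04],"spin":0,"gripper":0.08},{"linear":[0,0,0],"spin":0,"gripper":0.08}]' | grep -E "pos|force"
python3 -m pendant '[{"linear":[0,0,0],"spin":0,"gripper":0.08},{"linear":[0,0,0],"spin":0,"gripper":0.08},{"linear":[0,0,0],"spin":0,"gripper":0.08},{"linear":[0,0,0],"spin":0,"gripper":0.08},{"linear":[0,0,0],"spin":0,"gripper":0.08}]' | grep -E "pos|force"
python3 -c "
from h import *
cv2.imwrite('pics/s7.png',cv2.resize(viewer.camera('scene')[90:310,180:520],None,fx=2.2,fy=2.2,interpolation=cv2.INTER_CUBIC))"
```

```text
eef_pos: [0.5891, 0.0883, 0.0737]
contact_force: [-0.7, -0.2, -0.6]
grip_force: 0.0
eef_pos: [0.5891, 0.0884, 0.0739]
contact_force: [0.3, -0.7, -0.1]
grip_force: 0.0
eef_pos: [0.5939, 0.0886, 0.2033]
contact_force: [2.0, -0.1, 1.3]
grip_force: 0.0
eef_pos: [0.5881, 0.0884, 0.1925]
contact_force: [-1.0, -0.3, 0.2]
grip_force: 0.0
```

View pics/s7.png

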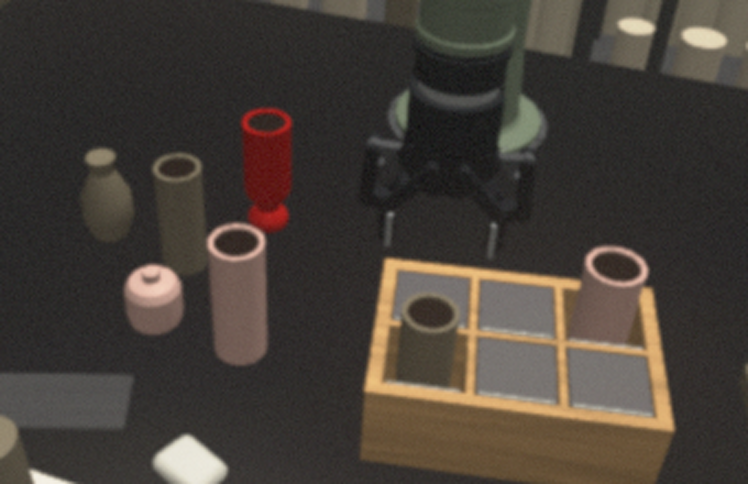

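Both goblets stand upright in their wells, with rims at (616,267) and (431,313) in the crop. The gripper is clear and the other ware is where it was.

```bash
python3 -c "
from plant import job
print(job.close_job())"
```

```text
the job is handed in; nothing more can be done
None
```

The job is handed in: goblet_a stands upright and released in well (-43, +86) and goblet_b in well (+43, -86); the last picture showed the other ware in place, but the hand-in gave no verdict.

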